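Third filter by feel

ROBOT

A 6-joint arm with a two-finger parallel gripper is mounted at the origin on the work surface. World frame = base frame: x ahead of the robot, y to its left, z up, the work surface at z = 0. Lengths are in m, angles in rad, forces in N, time in s.
With the tool pointing down it reaches from about 0.3 to 0.75 m from the base axis. Payload 8.5 kg.
Tool frame: the origin (TCP) lies midway between the tips of the shut fingers; the grasp point (between the pads) lies bot.tcp_to_grasp behind it (bot.tcp_to_grasp is the distance from the TCP to the grasp point, in m); z points along the fingers, x is the direction in which the jaws open and shut, and the axes are right-handed (so a half turn about z gives the same grasp; the last joint's range is limited). The gripper opens to 85 mm and grips with 20 to 120 N. Pads are 22 mm wide; open, the fingers measure 114 mm over their backs; the gripper's body (76 mm by 85 mm) begins 54 mm behind the grasp point. The pads swing forward as they close: fully open they stand 13 mm farther back than shut.
Start: joints at [1.054, 0.381, 1.297, -0, 1.464, -0.215], TCP at [0.163, 0.525, 0.231] pointing down, gripper open.
Joint ranges: [-3.11, 3.11], [-0.89, 2.33], [0.22, 2.48], [-1.42, 4.56], [0.17, 2.85], [-2.88, 2.88]. Speed limits (rad/s): [2.39, 2.39, 3.14, 3.14, 3.14, 3.14].

INTERFACE

Orientations are given as a rotation vector (axis times angle).
In Python, from rig import sensors, imaging, job, bot gives the robot as it stands. The module is installed in compiled form; this text tells all that it offers.
- The arm moves only by the shell command python3 -m pendant 'ROWS' [OPENING] [FORCE]. ROWS is a JSON object of lists of equal length, an entry for each row: "delta_pos": the shift along the world's x, y, z in cm, a list of three; "rotation": the turn, a rotation vector about the world's x, y, z in degrees, a list of three. A call has 1 to 8 rows; each row is the pose to reach, as a shift and turn from the pose measured when the call began; what a row does not reach only later rows make up. A row lasts 1/12 s, in which the tool goes at most 41.7 mm and 7.16 degrees, less where a joint would pass 70% of its speed; a pose out of reach is approached as far as the arm can. A call with a gripper value outside its range is refused whole. OPENING is the opening, from 0 (shut) to 1 (fully open), set as the call begins (- or left out, the last holds). The fingers move at their own pace and stop on an object; FORCE is the grip in N (left out, the last holds). Time passes only in rows, so rows that repeat a pose let the fingers close. It gives the time, the measured TCP pose, the force and the opening at its end, in the units of the state.
- sensors.read_state(): the state, without advancing time (a new reading comes with each control period).
- imaging.grab_frame(name): name is "scene" or "top" or "wrist"; returns the picture (480x640x3 uint8, red, green, blue); there is no depth.
- imaging.camera_params(name): a dict with "intrinsics" (3x3 intrinsics, pixels), "dist" ([k1, k2, p1, p2, k3] as OpenCV has them; the pictures are not rectified), "cam_to_world" (4x4, takes a point from camera to world coordinates). Camera axes: x right, y down, z forward; pixel columns grow to the right and rows downward; lengths in m; the calibration is good to about 2 mm. A picture is of the moment at which its call begins: read the wrist's pose just before it. camera_params takes no time and is no camera call; for the wrist camera it gives the pose at the moment of the call.
- job.finish_job(): hands the job in, once; it reports no verdict.
The state is a dict: "time": time; "joint_positions": joint angles; "joint_vel": joint speeds; "tau": joint torques, N m; "tool_pos": TCP position; "ee_rot": TCP orientation; "contact_force": force on the tool from outside, world axes, zero at the start; "moment": the same for the moment, N m; "finger_gap": finger opening in m.
Only numpy, scipy, OpenCV 4.12 (cv2) and the standard library are available. Lean on these libraries where they do the work, as an engineer would, in place of code of your own. Each camera call takes 0.05 s, during which the arm holds its last target.

TASK

Set the tube photometer to its third filter. With a fingertip, gently push the filter lever on top of the instrument back (to your right) until it is fully home, then push it the other way three clicks and stop there, never running on past the third click. Only push the lever, do not grip it; leave the tube in the well, the light cap, the tube rack and the bottle as they are, and finish clear of everything.

Things in the scene. Friction and masses are not known exactly. Their poses are not given: they have to be found in the camera images.
- photometer: White bench photometer for one sample tube, fixed: 240 mm deep (x), 300 mm wide (y), flat top deck 90 mm above the bench, sloping front with display and keys on its -x side. Origin: centre of the underside; own x to the back, y to the left seen from the front, z up. The filter slot runs along its y at x = -55 mm. Tube well: black 46 mm square collar, 30 mm high, at x 55, y 65 mm.
- filter_lever (a joint): Travel of the lever along its slot (m): 0 = home, at a cushioned stop at the right-hand end; grows along the photometer's +y (left). Clicks 1 to 5, unmarked, every 0.016 (third: 0.048). A sprung ball holds it in each: 5 to 7 N push it out, falling to about 1 N at the crest 8 mm on, then it jumps into the next by itself. Starts at click 1 or 2 or between them; stays where left.
- tab_top (a point): Centre of the top of the lever's thumb tab, 129 mm above the bench; moves with the lever. The tab is a black upright plate, 10 mm thick along the slot (photometer y), 26 mm wide across it (x), 34 mm tall; its lower edge is 5 mm above the deck.
- home_mark (a point): Fixed point of the photometer: where tab_top lies when the lever is home. The slot is in an aluminium plate 36 mm (x) by 134 mm (y) that stands 3 mm above the deck and reaches from 27 mm right of this point to 107 mm left of it; nothing else stands above the deck within 70 mm of the slot's line.
- well_tube: Loose sample tube, 16 mm diameter and 100 mm long, with a purple 19 mm cap, standing upright in the tube well, its cap 192 mm above the bench. Origin: centre of its underside, 92 mm above the bench. Leave it.
- light_cap: Loose black light-shield cap, stepped round, 38 mm diameter at the foot, 34 mm high, standing on the deck behind the slot. Origin: centre of its underside. Leave it.
- tube_rack: Loose orange tube rack, 66 x 166 mm and 60 mm high, with six capped tubes, 106 mm high in all, on the bench to the left of the photometer. Origin: centre of its underside. Leave it.
- reagent: Loose white bottle, 60 mm diameter, 125 mm high, on the bench to the right of the photometer. Origin: centre of its underside. Leave it.
Not all that is in view belongs to the job. Leave any green or pink look-alike of the reagent alone.

How it is judged:
On the way, in this order (a step that is already met when the one before it is completed fails the run):
1. the lever is pushed fully home (value of joint filter_lever below 0.003 m), for 0.2 s.
2. the lever rests at the third click (value of joint filter_lever between 0.045 and 0.051 m), for 0.3 s.
At the end, for the whole second after the job is handed in: After having been fully home (within 3 mm), the lever rests at the third click, 48 mm from home within 3 mm, at rest; the tube is upright in the well and the cap (both within 10 mm), the rack and the bottle (within 15 mm) stand where they were (all of step 2 and velocity of joint filter_lever between -0.005 and 0.005 m/s and distance of each of well_tube, light_cap from where it was at the start of the episode below 0.01 m and angle between each of well_tube, light_cap, tube_rack, reagent's own z axis and vertical below 0.2 rad and distance of each of tube_rack, reagent from where it was at the start of the episode below 0.015 m); the robot touches nothing.
It fails at once if the lever runs on past the third click (more than half way to the fourth) (value of joint filter_lever above 0.056 m).
It fails at once if the lever is rammed or squeezed (over 30 N) (contact force between the fingers and filter_lever above 30 N).
It fails at once if the lever is gripped between the fingers (horizontal distance between the grasp point and tab_top below 0.007 m and contact force between the fingers and filter_lever above 15 N).
It fails at once if the tube in the well or the light cap is lifted, pushed or tipped (distance of any of well_tube, light_cap from where it was at the start of the episode above 0.01 m or angle between any of well_tube, light_cap's own z axis and vertical above 0.2 rad).
It fails at once if the rack or the bottle is lifted, pushed or tipped (distance of any of tube_rack, reagent from where it was at the start of the episode above 0.015 m or angle between any of tube_rack, reagent's own z axis and vertical above 0.2 rad).
It also fails if it takes over 54 s, if anything falls off the work surface, if the arm or the gripper's body presses on something with over 40 N, if the wrist force passes 120 N, or if a joint passes its speed limit or range.

## Working session

There is one attempt and no reset: what is moved stays moved. The work goes in short steps, Python scripts to look and compute and a shell command to move; the robot and the scene stay as the last step left them, time stands still between calls to the robot, and variables do not carry over. Pictures are saved under pics/ and viewed, and the job is handed in when it is done.

```bash
mkdir -p pics
python3 - <<'E'
from rig import sensors, imaging, job, bot
import cv2
s=sensors.read_state(); print(s, bot.tcp_to_grasp)
for n in("scene","top","wrist"):
    p=imaging.camera_params(n); print(n,p["cam_to_world"].round(3).tolist() if hasattr(p["cam_to_world"],'round') else p)
    f=imaging.grab_frame(n); cv2.imwrite(f"pics/{n}0.png",f[:,:,::-1])
E
```

```text
{'time': 0.0, 'joint_positions': array([ 1.05372821e+00,  3.81218313e-01,  1.29827261e+00, -7.53051113e-06,
        1.46359875e+00, -2.15296982e-01]), 'joint_vel': array([ 0.00180166,  0.00090562, -0.00020271, -0.00026288,  0.00122789,
        0.0017438 ]), 'tau': array([ 1.68445913e-03, -4.48470998e+01, -2.31280875e+01, -9.07395247e-05,
        4.79513401e-03, -1.31674221e-05]), 'tool_pos': array([0.16331921, 0.52488218, 0.2306958 ]), 'ee_rot': array([ 2.52961772e+00,  1.86192448e+00, -2.14268221e-03]), 'contact_force': array([-0.35401882, -0.08979498, -0.5271589 ]), 'moment': array([-0.01061104,  0.0081172 , -0.03743099]), 'finger_gap': 0.0857509409682858} 0.0187
scene [[-0.658, 0.474, -0.586, 1.032], [0.753, 0.391, -0.529, 0.443], [-0.021, -0.789, -0.614, 0.617], [0.0, 0.0, 0.0, 1.0]]
top [[-0.028, -0.993, 0.117, 0.415], [-1.0, 0.027, -0.01, -0.003], [0.007, -0.117, -0.993, 1.306], [0.0, 0.0, 0.0, 1.0]]
wrist [[0.296, 0.92, 0.255, 0.099], [0.955, -0.285, -0.08, 0.546], [-0.0, 0.268, -0.964, 0.373], [0.0, 0.0, 0.0, 1.0]]
```

View pics/scene0.png

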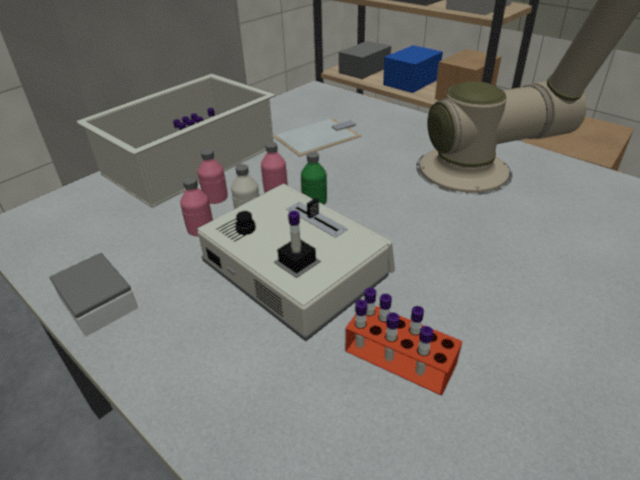

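View pics/top0.png

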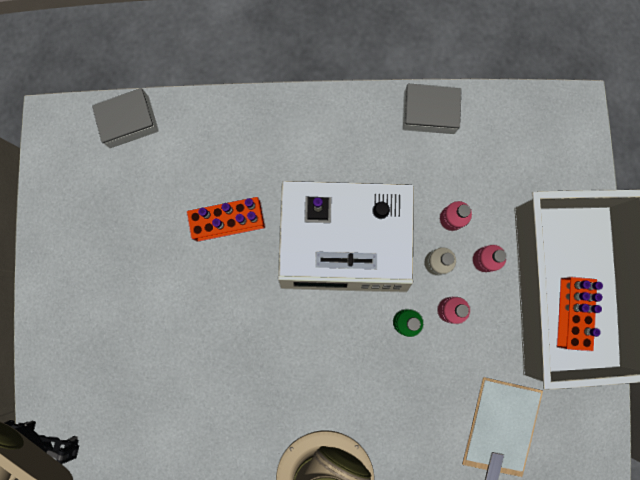

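View pics/wrist0.png

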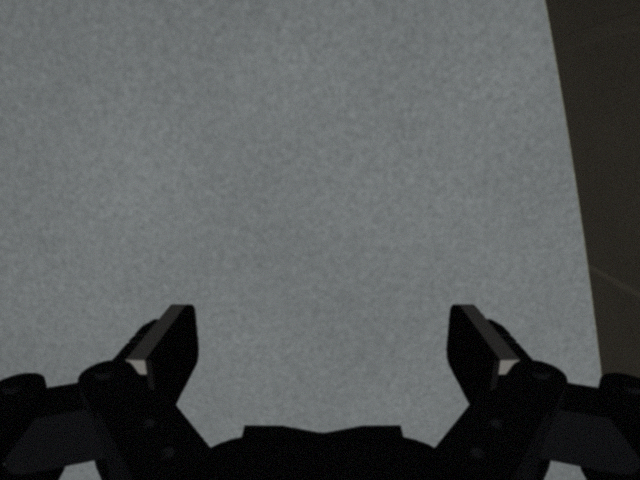

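The top view shows the photometer with the lever tab at about (350,260), the slot plate at 316–377 and the light cap at (381,210). The well is at (318,208), the rack at (225,217), and the white bottle at (440,261) stands among pink and green look-alikes. Next I'll measure the plate and tab.

```bash
cat > h.py <<'E'
from rig import sensors, imaging, job, bot
import cv2, numpy as np
def ray(n,px,p=None):
    p=p or imaging.camera_params(n); K=np.array(p["intrinsics"],float); T=np.array(p["cam_to_world"])
    u=cv2.undistortPoints(np.array(px,float).reshape(-1,1,2),K,np.array(p["dist"],float)).reshape(-1,2)
    d=np.c_[u,np.ones(len(u))]@T[:3,:3].T
    return T[:3,3],d
def plane(n,px,z,p=None):
    o,d=ray(n,px,p); return o+d*((z-o[2])/d[:,2])[:,None]
def proj(n,X,p=None):
    p=p or imaging.camera_params(n); T=np.linalg.inv(np.array(p["cam_to_world"])); X=np.atleast_2d(X).astype(float)
    r,_=cv2.Rodrigues(T[:3,:3]); return cv2.projectPoints(X,r,T[:3,3],np.array(p["intrinsics"],float),np.array(p["dist"],float))[0].reshape(-1,2)
E
python3 - <<'E'
from h import *
f=cv2.imread("pics/top0.png")
c=cv2.resize(f[170:300,270:420],None,fx=5,fy=5,interpolation=cv2.INTER_CUBIC); cv2.imwrite("pics/topc.png",c[:600])
f=cv2.imread("pics/scene0.png")
c=cv2.resize(f[180:280,220:400],None,fx=4,fy=4,interpolation=cv2.INTER_CUBIC); cv2.imwrite("pics/scc.png",c)
E
```

```text
(no output)
```

View pics/topc.png

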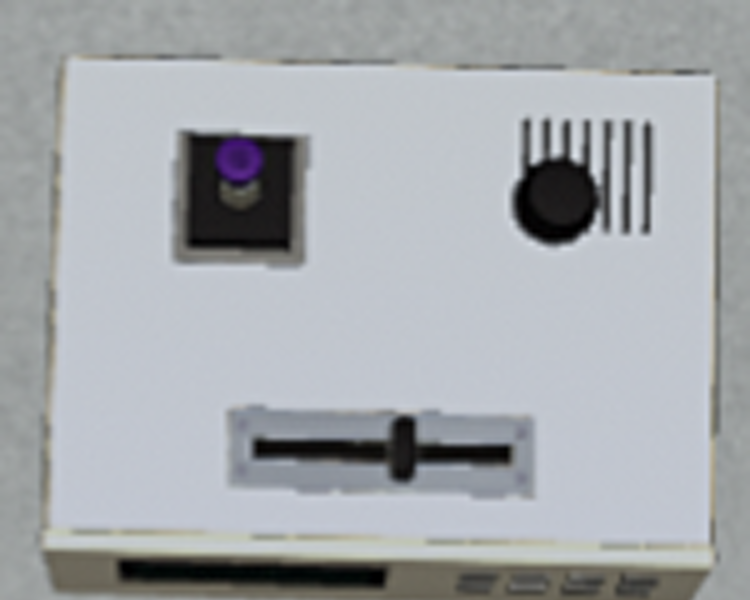

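View pics/scc.png

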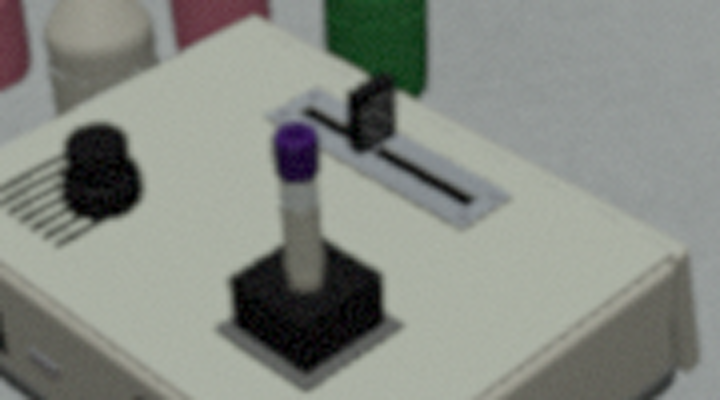

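Run:
```python
from h import *
c=lambda L:[((u+.5)/5-.5+270,(v+.5)/5-.5+170) for u,v in L]
d=plane("top",c([(65,58),(715,73),(48,530),(712,547)]),.09);print("deck",d.round(4).tolist(), d.mean(0))
d=plane("top",c([(231,408),(229,486),(535,415),(534,496)]),.093);print("plate",d.round(4).tolist())
dy=d[:2].mean(0)-d[2:].mean(0);u=dy/np.linalg.norm(dy);hm=d[2:].mean(0)+.027*u;print("u",u,np.degrees(np.arctan2(-u[0],u[1])),np.linalg.norm(dy),"home",hm)
t=plane("top",c([(403,450)]),.129)[0];print("tab",t,"lever",(t-hm)@u)
o=plane("top",c([(238,158)]),.192);print("tube",o)
o=plane("top",c([(555,198)]),.12);print("cap",o)
print("bottle",plane("top",[(447,258)],.125))
```

```text
deck [[0.6773, 0.0732, 0.09], [0.6631, -0.2162, 0.09], [0.4682, 0.0846, 0.09], [0.4525, -0.205, 0.09]] [ 0.56527164 -0.0658233   0.09      ]
plate [[0.5191, 0.0035, 0.093], [0.4851, 0.0053, 0.093], [0.5123, -0.1291, 0.093], [0.477, -0.1274, 0.093]]
u [0.055919   0.99843531 0.        ] -3.2055948587793925 0.13286175924611066 home [ 0.49616669 -0.1012987   0.093     ]
tab [ 0.49618393 -0.06888946  0.129     ] lever 0.03235949965494568
tube [[ 0.61202024 -0.00249164  0.192     ]]
cap [[ 0.60371247 -0.13865547  0.12      ]]
bottle [[ 0.49379813 -0.27669057  0.125     ]]
```

The lever looks to be at click 2 (about 32 mm). The slot runs along (0.056, 0.998), and home is near (0.496, −0.101). I'll shut the fingers and move to just left of the tab, high up, with the jaw axis across the slot.

```bash
python3 -m pendant '{"delta_pos":[[2.1,-3.4,0],[4.2,-6.8,0],[6.3,-10.2,0],[8.4,-13.6,0],[10.5,-17,0],[12.6,-20.4,0],[14.7,-23.8,0],[16.8,-27.2,0]],"rotation":[[0,0,-6],[0,0,-12],[0,0,-18],[0,0,-24],[0,0,-30],[0,0,-36],[0,0,-42],[0,0,-48]]}' 0 20
```

```text
time: 0.82
tool_pos: [0.3318, 0.2512, 0.2309]
ee_rot: [-3.07, -0.665, 0.002]
contact_force: [1.2, 0.5, -0.0]
finger_gap: -0.0003
```

```bash
python3 -m pendant '{"delta_pos":[[2.1,-3.4,0],[4.2,-6.8,0],[6.3,-10.2,0],[8.4,-13.6,0],[10.5,-17,0],[12.6,-20.4,0],[14.7,-23.8,0],[16.7,-26.5,0]],"rotation":[[0,0,-4],[0,0,-8],[0,0,-12],[0,0,-16],[0,0,-20],[0,0,-24],[0,0,-27.5],[0,0,-27.5]]}'
python3 - <<'E'
from h import *
s=sensors.read_state();print(s["tool_pos"],s["ee_rot"])
for n in("wrist","top"):
    print(proj(n,[[.4962,-.0689,.129],[.4962,-.1013,.129]]))
    f=imaging.grab_frame(n);cv2.imwrite(f"pics/{n}1.png",f[:,:,::-1])
E
```

```text
time: 1.48
tool_pos: [0.4995, -0.0165, 0.2307]
ee_rot: [-3.14, 0.092, 0.002]
contact_force: [0.8, 0.7, -0.5]
finger_gap: -0.0002
[ 0.49950313 -0.01646553  0.23069684] [-3.14013569e+00  9.16159643e-02  1.95600158e-03]
[[321.5690947  320.18336839]
 [324.40505392 364.91954792]]
[[350.20473062 259.59227876]
 [365.49226598 259.15979232]]
```

View pics/wrist1.png

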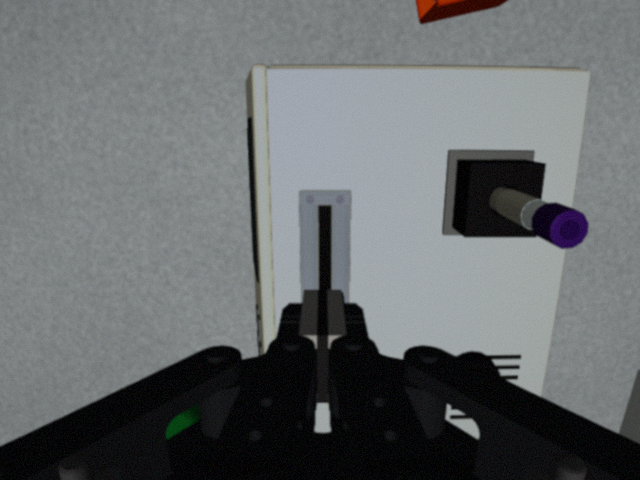

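The wrist view is aligned with the slot. The plate's left end is at (300–351, 190), and the fingers hide the tab. I'll check the plate end against the top-view result.

```bash
python3 - <<'E'
from h import *
d=plane("wrist",[(300,190.5),(351,190.5),(300,288),(349,288)],.093);print(d.round(4).tolist())
u=np.array([.056,.998,0]);print("home",d[:2].mean(0)-.107*u)
E
python3 - <<'E'
import cv2
f=cv2.imread("pics/top1.png");cv2.imwrite("pics/top1c.png",cv2.resize(f[170:300,270:420],None,fx=4,fy=4,interpolation=cv2.INTER_CUBIC))
E
```

```text
[[0.4876, 0.0077, 0.093], [0.5215, 0.0058, 0.093], [0.4827, -0.0617, 0.093], [0.5173, -0.0636, 0.093]]
home [ 0.49853139 -0.10006877  0.093     ]
```

```bash
python3 -m pendant '{"delta_pos":[[0.1,0,-3],[0.2,0,-6],[0.2,0,-9],[0.2,0,-11],[0.2,0,-12],[0.2,0,-12],[0.2,0,-12]],"rotation":[[0,0,0],[0,0,0],[0,0,0],[0,0,0],[0,0,0],[0,0,0],[0,0,0]]}'
python3 - <<'E'
from h import *
s=sensors.read_state();print(s["tool_pos"],s["ee_rot"],s["contact_force"])
for n in("wrist","scene"):
    f=imaging.grab_frame(n);cv2.imwrite(f"pics/{n}2.png",f[:,:,::-1])
f=cv2.imread("pics/scene2.png");cv2.imwrite("pics/scene2c.png",cv2.resize(f[130:280,220:400],None,fx=4,fy=4,interpolation=cv2.INTER_CUBIC))
E
```

```text
time: 2.17
tool_pos: [0.5026, -0.0172, 0.1101]
ee_rot: [3.14, -0.091, -0.003]
contact_force: [0.9, 0.0, 0.0]
finger_gap: -0.0001
[ 0.50263711 -0.01720597  0.11010009] [ 3.14020063e+00 -9.06176275e-02 -3.05778422e-03] [0.87108801 0.02974457 0.03738792]
```

View pics/scene2c.png

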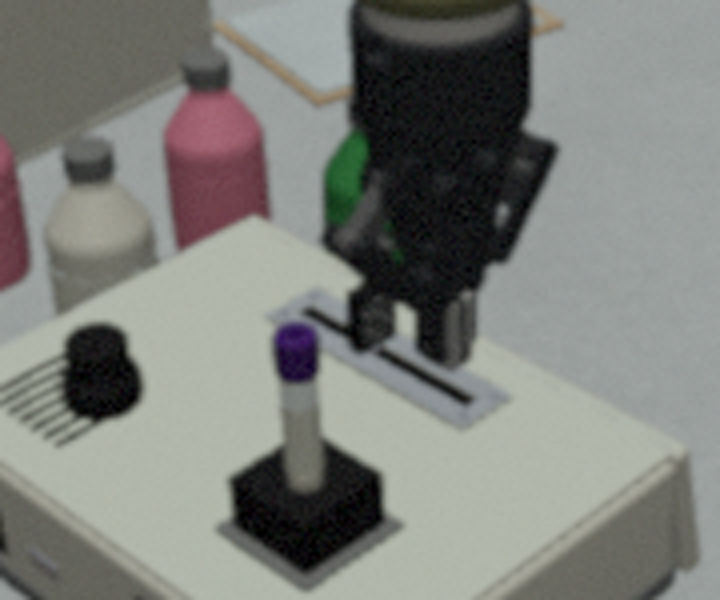

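View pics/wrist2.png

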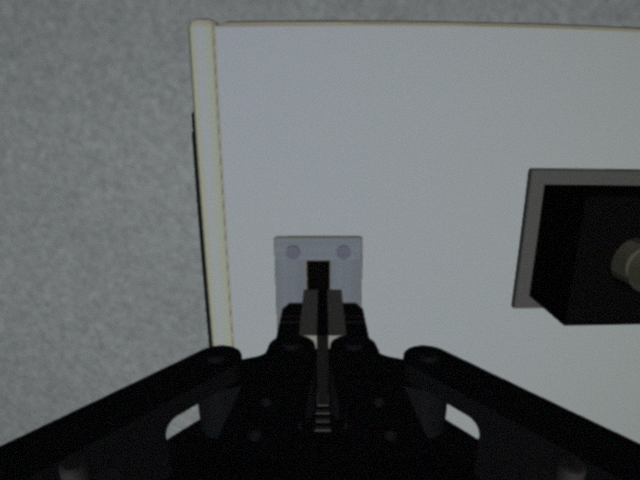

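The scene crop shows the shut fingertips just left of the tab and over the slot, with nothing else near. I'll approach, then push gently to the right.

```bash
python3 -m pendant '{"delta_pos":[[-0.05,-1,0],[-0.1,-2,0],[-0.15,-2.8,0],[-0.2,-3.1,0],[-0.2,-3.3,0],[-0.2,-3.5,0],[-0.2,-3.7,0],[-0.2,-3.9,0]],"rotation":[[0,0,0],[0,0,0],[0,0,0],[0,0,0],[0,0,0],[0,0,0],[0,0,0],[0,0,0]]}'
```

```text
time: 2.93
tool_pos: [0.501, -0.0558, 0.1111]
ee_rot: [-3.14, 0.091, 0.0]
contact_force: [-1.2, 4.1, 2.7]
finger_gap: -0.0002
```

```bash
python3 -m pendant '{"delta_pos":[[0,-0.15,0],[0,-0.3,0],[0,-0.45,0],[-0.05,-0.6,0],[-0.05,-0.7,0],[-0.05,-0.8,0],[-0.05,-0.9,0],[-0.05,-1,0]],"rotation":[[0,0,0],[0,0,0],[0,0,0],[0,0,0],[0,0,0],[0,0,0],[0,0,0],[0,0,0]]}'
```

```text
time: 3.6
tool_pos: [0.5005, -0.066, 0.1111]
ee_rot: [-3.14, 0.091, -0.0]
contact_force: [0.1, 0.2, 0.5]
finger_gap: -0.0
```

```bash
python3 -m pendant '{"delta_pos":[[0,-0.15,0],[0,-0.3,0],[0,-0.45,0],[-0.05,-0.6,0],[-0.05,-0.75,0],[-0.05,-0.9,0],[-0.05,-1.05,0],[-0.05,-1.2,0]],"rotation":[[0,0,0],[0,0,0],[0,0,0],[0,0,0],[0,0,0],[0,0,0],[0,0,0],[0,0,0]]}'
```

```text
time: 4.27
tool_pos: [0.5, -0.0784, 0.1111]
ee_rot: [-3.14, 0.091, 0.0]
contact_force: [-0.8, -0.5, 0.2]
finger_gap: 0.0001
```

```bash
python3 -m pendant '{"delta_pos":[[0,-0.1,0],[0,-0.2,0],[0,-0.3,0],[0,-0.4,0],[0,-0.5,0],[0,-0.5,0]],"rotation":[[0,0,0],[0,0,0],[0,0,0],[0,0,0],[0,0,0],[0,0,0]]}'
```

```text
time: 4.77
tool_pos: [0.5, -0.0836, 0.1111]
ee_rot: [3.14, -0.091, -0.0]
contact_force: [-0.2, -0.2, -0.7]
finger_gap: -0.0003
```

```bash
python3 -m pendant '{"delta_pos":[[0,-0.1,0],[0,-0.2,0],[0,-0.3,0],[0,-0.3,0]],"rotation":[[0,0,0],[0,0,0],[0,0,0],[0,0,0]]}'
```

```text
time: 5.1
tool_pos: [0.4999, -0.0847, 0.1111]
ee_rot: [-3.136, 0.091, 0.001]
contact_force: [1.9, 11.4, 2.5]
finger_gap: -0.0001
```

It stopped firmly at y = −0.0847 with 11 N, which matches the predicted home contact of −0.085. I'll hold briefly, then back off and lift.

```bash
python3 -m pendant '{"delta_pos":[[0,-0.15,0],[0,-0.15,0],[0,-0.15,0],[0,-0.1,0],[0,1,0],[0,2,0],[0,2.5,2],[0,2.5,5]],"rotation":[[0,0,0],[0,0,0],[0,0,0],[0,0,0],[0,0,0],[0,0,0],[0,0,0],[0,0,0]]}'
python3 - <<'E'
from h import *
for n in("top","scene"):
    f=imaging.grab_frame(n);cv2.imwrite(f"pics/{n}3.png",f[:,:,::-1])
a=cv2.resize(cv2.imread("pics/scene3.png")[180:280,240:390],None,fx=4,fy=4,interpolation=cv2.INTER_CUBIC);cv2.imwrite("pics/scene3c.png",a)
a=cv2.resize(cv2.imread("pics/top3.png")[200:300,290:420],None,fx=5,fy=5,interpolation=cv2.INTER_CUBIC);cv2.imwrite("pics/top3c.png",a)
E
```

```text
time: 5.77
tool_pos: [0.4984, -0.0577, 0.1597]
ee_rot: [-3.134, 0.089, 0.01]
contact_force: [0.5, -0.3, 0.3]
finger_gap: 0.0004
```

View pics/top3c.png

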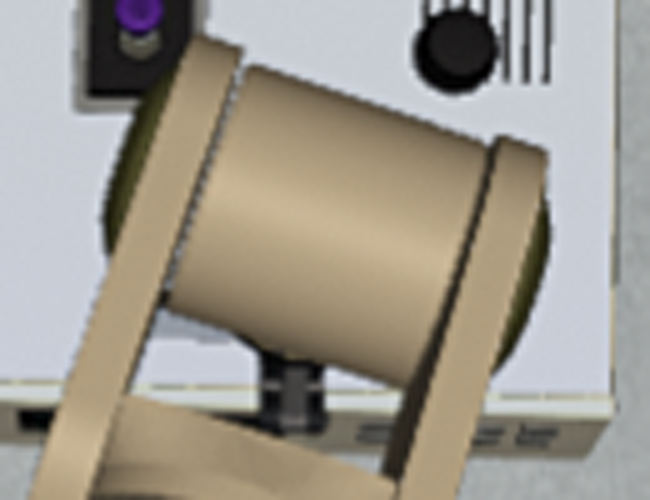

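View pics/scene3c.png

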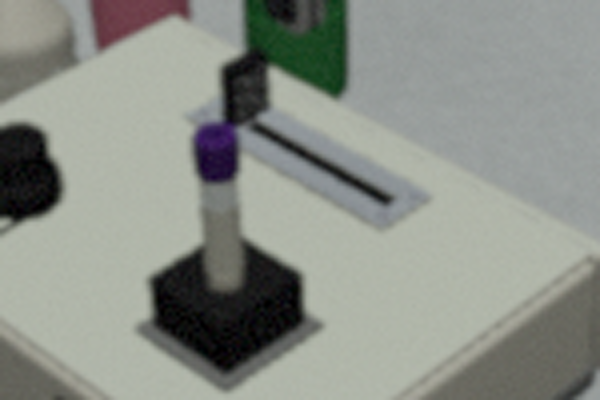

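The tab stands at the right-hand end of the slot in the scene view, its top at crop (222–270, 50–70). I'll compare that with the projection of home.

Run:
```python
from h import *
u=np.array([.056,.998,0]);v=np.array([.998,-.056,0]);H=np.array([.4973,-.1007,0])
for q in(0,.008,.016):
  X=[H+u*(q+b*.005)+v*a*.013+[0,0,z] for z in(.129,.095) for a,b in((-1,1),(1,1),(1,-1))]
  print(q,((proj("scene",X)-[240,180])*4+1.5).round().tolist())
```

```text
0 [[268.0, 52.0], [228.0, 74.0], [214.0, 66.0], [271.0, 111.0], [232.0, 133.0], [218.0, 125.0]]
0.008 [[279.0, 58.0], [240.0, 80.0], [225.0, 73.0], [282.0, 117.0], [244.0, 140.0], [229.0, 132.0]]
0.016 [[291.0, 64.0], [251.0, 87.0], [237.0, 79.0], [294.0, 123.0], [255.0, 146.0], [241.0, 138.0]]
```

The q = 0 projection matches: right edge of the tab about 268–270, against 279 for 8 mm of travel. The lever is home. Next I'll cross over the tab and go down on its right.

```bash
python3 -m pendant '{"delta_pos":[[0,0,0.4],[0,-3,0.4],[-0.2,-6,0.3],[-0.3,-8.7,0],[-0.3,-8.7,0],[-0.3,-8.7,-2],[-0.3,-8.7,-4],[-0.3,-8.7,-4.9]],"rotation":[[0,0,0],[0,0,0],[0,0,0],[0,0,0],[0,0,0],[0,0,0],[0,0,0],[0,0,0]]}'
python3 -m pendant '{"delta_pos":[[0,0,0],[0,0,0]],"rotation":[[0,0,0],[0,0,0]]}'
python3 - <<'E'
from h import *
for n in("wrist","scene"):
    f=imaging.grab_frame(n);cv2.imwrite(f"pics/{n}4.png",f[:,:,::-1])
a=cv2.resize(cv2.imread("pics/scene4.png")[130:280,220:400],None,fx=4,fy=4,interpolation=cv2.INTER_CUBIC);cv2.imwrite("pics/scene4c.png",a)
E
```

```text
time: 6.53
tool_pos: [0.4974, -0.1452, 0.1134]
ee_rot: [-3.137, 0.089, -0.005]
contact_force: [-0.2, -0.0, -0.7]
finger_gap: 0.0001
time: 6.7
tool_pos: [0.4972, -0.1446, 0.113]
ee_rot: [-3.136, 0.089, -0.002]
contact_force: [0.8, -0.4, 0.6]
finger_gap: -0.0
```

View pics/wrist4.png

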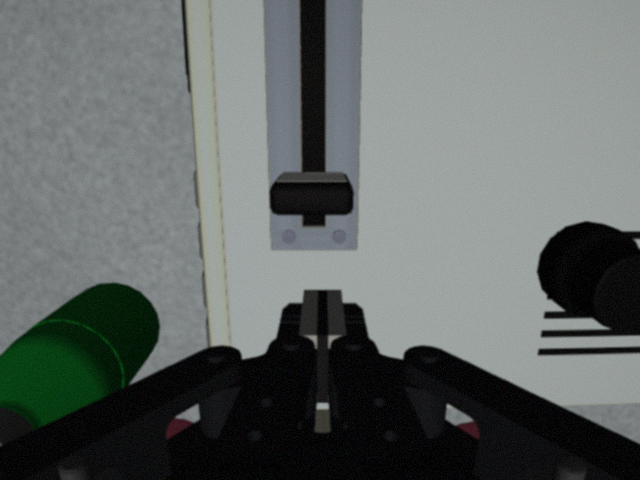

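View pics/scene4c.png

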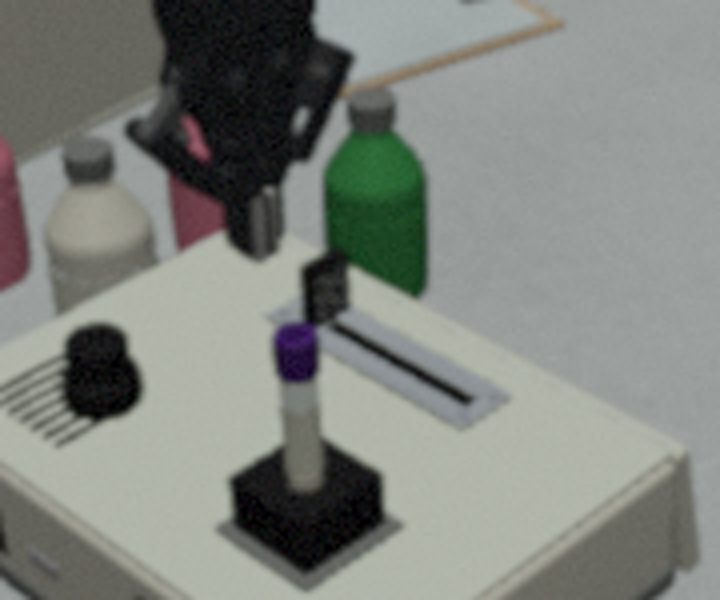

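The wrist view shows the tab at (270–353, 172–215), at the right end of the slot, with the fingers to its right and the way clear. I'll compute the lever value from the tab's far top edge.

Run:
```python
from h import *
u=np.array([.056,.998,0]);v=np.array([.998,-.056,0]);H=np.array([.4973,-.1007,0])
print(proj("wrist",[H+[0,0,.129]-.005*u,H+[0,0,.129]+.005*u]))
f=cv2.imread("pics/wrist4.png");cv2.imwrite("pics/w4c.png",cv2.resize(f[150:270,240:390],None,fx=5,fy=5,interpolation=cv2.INTER_CUBIC))
d=plane("wrist",[(271,249),(357,249)],.093);print("home from plate right end",d.mean(0)+.027*u)
```

```text
[[312.16257188 219.28282046]
 [311.98966482 187.09236449]]
home from plate right end [ 0.49735996 -0.09907145  0.093     ]
```

View pics/w4c.png

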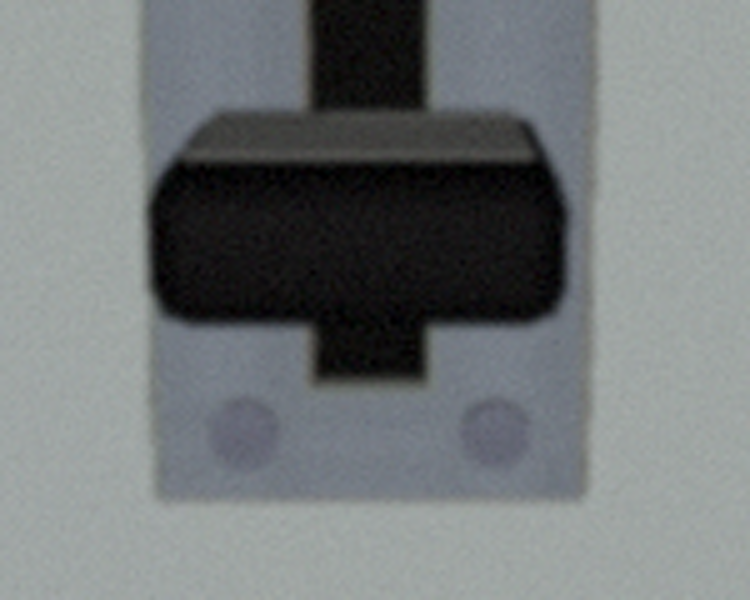

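The tab's top face spans rows 182–215, within 1.4 mm of the projection, and the home point from the plate's right end agrees, so the lever is at home. Now I'll push left, one click at a time.

```bash
python3 -m pendant '{"delta_pos":[[0,1,0],[0,1.8,0],[0,2.3,0],[0,2.5,0],[0,2.6,0],[0,2.7,0],[0,2.8,0],[0,2.9,0]],"rotation":[[0,0,0],[0,0,0],[0,0,0],[0,0,0],[0,0,0],[0,0,0],[0,0,0],[0,0,0]]}'
python3 -m pendant '{"delta_pos":[[0,0.1,0],[0,0.2,0],[0,0.3,0],[0,0.4,0],[0,0.4,0]],"rotation":[[0,0,0],[0,0,0],[0,0,0],[0,0,0],[0,0,0]]}'
```

```text
time: 7.47
tool_pos: [0.4979, -0.1162, 0.1142]
ee_rot: [-3.138, 0.089, -0.006]
contact_force: [0.4, 0.2, -0.3]
finger_gap: 0.0001
time: 7.88
tool_pos: [0.498, -0.1127, 0.1142]
ee_rot: [-3.139, 0.089, -0.007]
contact_force: [0.1, -4.0, -0.4]
finger_gap: -0.0001
```

```bash
python3 -m pendant '{"delta_pos":[[0,0.15,0],[0,0.3,0],[0,0.45,0],[0,0.6,0],[0,0.75,0],[0,0.75,0]],"rotation":[[0,0,0],[0,0,0],[0,0,0],[0,0,0],[0,0,0],[0,0,0]]}'
cat > look.py <<'E'
from h import *
import sys
k=sys.argv[1]
P=imaging.camera_params("wrist");f=imaging.grab_frame("wrist");cv2.imwrite(f"pics/w{k}.png",f[:,:,::-1])
print(sensors.read_state()["tool_pos"],sensors.read_state()["contact_force"])
u=np.array([.056,.998,0]);H=np.array([.4973,-.1007,0])
for q in(0,.016,.032,.048): print(q,proj("wrist",[H+[0,0,.129]+(q-.005)*u,H+[0,0,.129]+(q+.005)*u],P)[:,1])
g=f[:,:,::-1][100:330,250:380];cv2.imwrite(f"pics/w{k}c.png",cv2.resize(g,None,fx=2.6,fy=2.6,interpolation=cv2.INTER_CUBIC))
E
python3 look.py 5
```

```text
time: 8.38
tool_pos: [0.4978, -0.1045, 0.1141]
ee_rot: [-3.138, 0.089, -0.006]
contact_force: [-0.1, 0.1, 1.2]
finger_gap: -0.0
[ 0.49784925 -0.10469211  0.11414836] [ 0.03815871 -0.72517742 -0.54144268]
0 [337.52592694 310.22208882]
0.016 [293.28122105 264.09488625]
0.032 [246.00294472 214.86787168]
0.048 [195.59216368 162.46893383]
```

View pics/w5c.png

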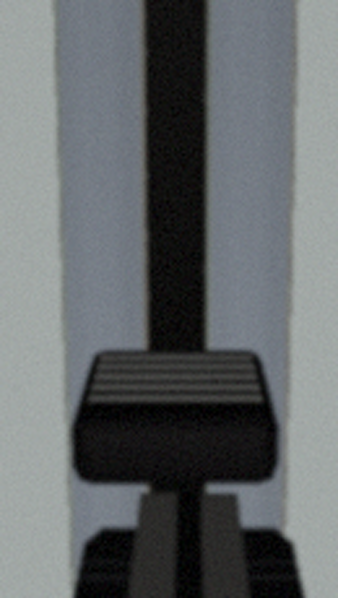

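The tab's top face is at rows 255–285, nearest click 1 (264–293, while click 2 would be 215–246). It is clear of the finger, so that's one click. On to the second.

```bash
python3 -m pendant '{"delta_pos":[[0,0.2,0],[0,0.4,0],[0.05,0.6,0],[0.05,0.8,0],[0.05,0.95,0],[0.05,1.1,0],[0.05,1.25,0],[0.05,1.4,0]],"rotation":[[0,0,0],[0,0,0],[0,0,0],[0,0,0],[0,0,0],[0,0,0],[0,0,0],[0,0,0]]}'
python3 -m pendant '{"delta_pos":[[0,0.15,0],[0,0.25,0],[0,0.25,0]],"rotation":[[0,0,0],[0,0,0],[0,0,0]]}'
python3 look.py 6
```

```text
time: 9.1
tool_pos: [0.4984, -0.0904, 0.1141]
ee_rot: [-3.138, 0.089, -0.006]
contact_force: [0.6, -0.9, -0.2]
finger_gap: -0.0002
time: 9.35
tool_pos: [0.4984, -0.0874, 0.1141]
ee_rot: [-3.137, 0.088, -0.007]
contact_force: [0.7, -0.4, 0.0]
finger_gap: -0.0004
[ 0.49846441 -0.08758872  0.11412391] [ 0.80043288 -0.11980529 -0.45467705]
0 [381.51817884 356.12055508]
0.016 [340.35181786 313.16304385]
0.032 [296.29379957 267.23107478]
0.048 [249.21576943 218.21230757]
```

View pics/w6c.png

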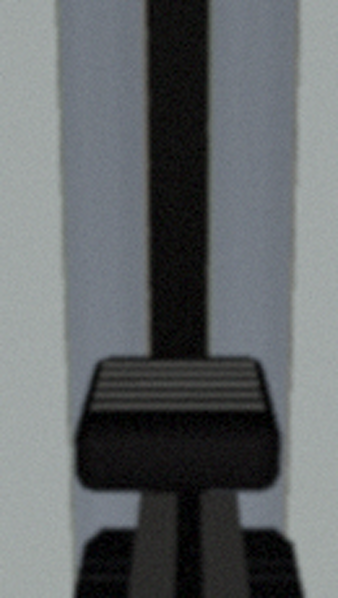

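The top face is at rows 258–288, against 267–296 predicted for click 2 with the same constant offset. That's two clicks. Now the third, stopping short of about −0.067, where the finger would touch the tab again.

```bash
python3 -m pendant '{"delta_pos":[[0,0.2,0],[0,0.4,0],[0.05,0.6,0],[0.05,0.8,0],[0.05,0.95,0],[0.05,1.1,0],[0.05,1.25,0],[0.05,1.35,0]],"rotation":[[0,0,0],[0,0,0],[0,0,0],[0,0,0],[0,0,0],[0,0,0],[0,0,0],[0,0,0]]}'
python3 look.py 7
```

```text
time: 10.07
tool_pos: [0.499, -0.0736, 0.1141]
ee_rot: [-3.137, 0.089, -0.007]
contact_force: [-0.8, 0.1, 0.1]
finger_gap: 0.0001
[ 0.49897705 -0.07351409  0.11411947] [-0.1300481  -0.26629488  0.22002702]
0 [414.81040153 390.87436444]
0.016 [376.00712808 350.36037777]
0.032 [334.43903971 306.99121492]
0.048 [289.96402609 260.63464572]
```

View pics/w7c.png

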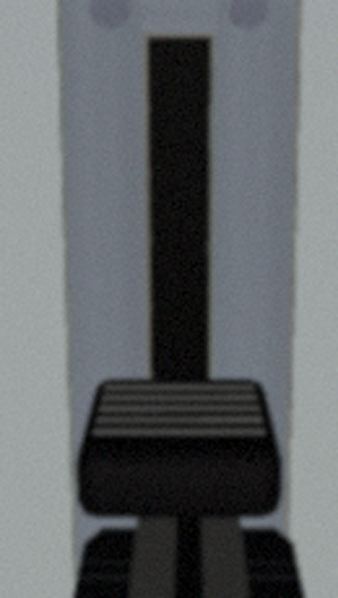

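The top face is at rows 268–298, but click 3 with the usual −8 px offset would be about 252–282. The lever is still near the crest at about 42 mm. I'll nudge on by 1 mm.

```bash
python3 -m pendant '{"delta_pos":[[0,0.05,0],[0,0.1,0],[0,0.1,0]],"rotation":[[0,0,0],[0,0,0],[0,0,0]]}'
python3 look.py 8
```

```text
time: 10.37
tool_pos: [0.499, -0.0723, 0.1141]
ee_rot: [-3.136, 0.088, -0.007]
contact_force: [-0.7, 1.2, -0.6]
finger_gap: 0.0001
[ 0.49897498 -0.07238836  0.11412637] [-0.02687604 -0.30262445 -0.3919895 ]
0 [417.99716481 394.1907834 ]
0.016 [379.40381151 353.89491856]
0.032 [338.05870414 310.75663155]
0.048 [293.81911865 264.64262043]
```

View pics/w8c.png

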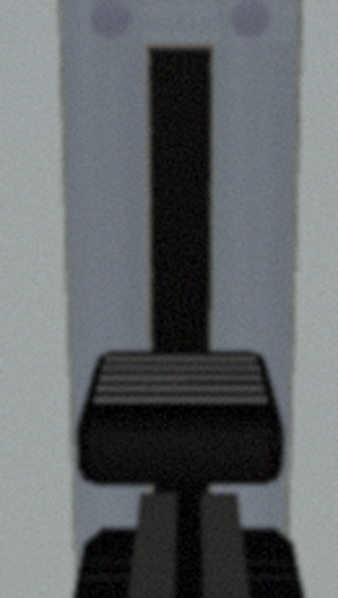

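It has jumped clear: the top face is at rows 256–286 against 265–294 predicted for click 3, the same −8.5 px offset as clicks 1 and 2. I'll withdraw to the right and lift.

```bash
python3 -m pendant '{"delta_pos":[[0,-1,0],[0,-2,0],[0,-3,0],[0,-3,2],[0,-3,5],[0,-3,8],[0,-3,10],[0,-3,10]],"rotation":[[0,0,0],[0,0,0],[0,0,0],[0,0,0],[0,0,0],[0,0,0],[0,0,0],[0,0,0]]}'
python3 -m pendant '{"delta_pos":[[-3,0,2],[-6,0,2],[-10,0,2],[-14,0,2],[-17,0,2],[-18,0,2],[-18,0,2]],"rotation":[[0,0,0],[0,0,0],[0,0,0],[0,0,0],[0,0,0],[0,0,0],[0,0,0]]}'
python3 - <<'E'
from h import *
print(sensors.read_state()["contact_force"])
for n in("top","scene"):
    f=imaging.grab_frame(n);cv2.imwrite(f"pics/{n}9.png",f[:,:,::-1])
f=cv2.imread("pics/top9.png")
cv2.imwrite("pics/top9c.png",cv2.resize(f[170:290,270:420],None,fx=5,fy=5,interpolation=cv2.INTER_CUBIC))
E
```

```text
time: 11.08
tool_pos: [0.5004, -0.1041, 0.2183]
ee_rot: [-3.14, 0.09, -0.018]
contact_force: [0.3, 0.0, 0.3]
finger_gap: -0.0002
time: 11.67
tool_pos: [0.3189, -0.1044, 0.2382]
ee_rot: [-3.14, 0.094, -0.018]
contact_force: [0.9, -0.2, 0.3]
finger_gap: -0.0
[ 0.87648067 -0.24028351  0.29055241]
```

View pics/top9c.png

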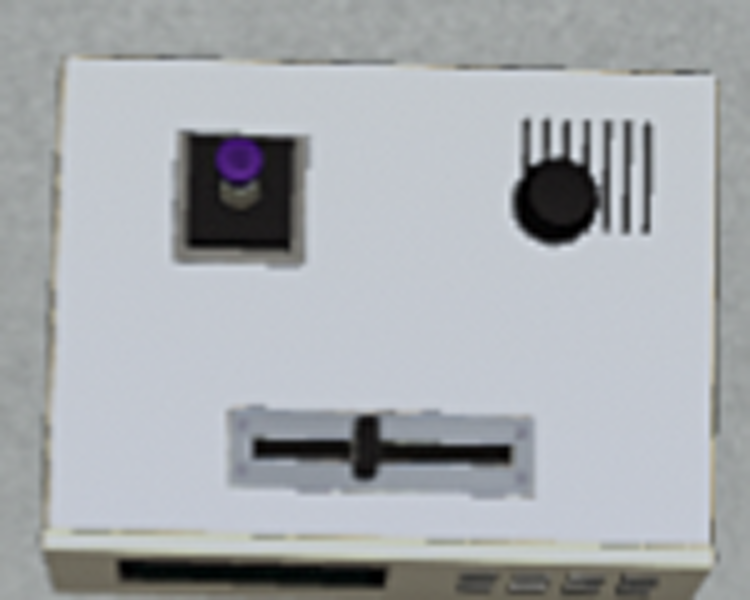

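View pics/scene9.png

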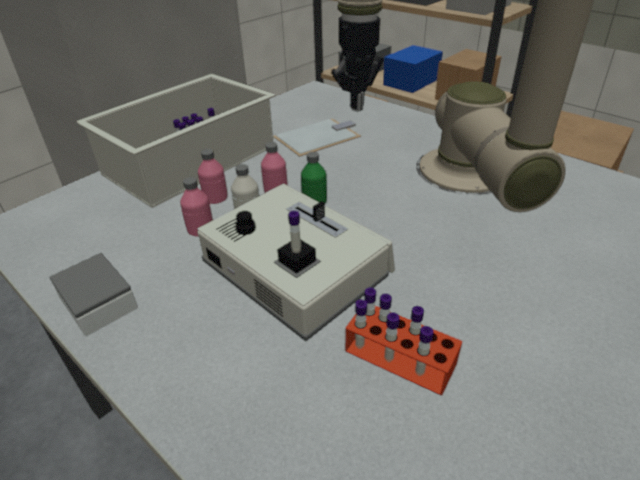

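In the top view the tab has moved from crop column 403 to 366, about 16 mm left of its 32 mm start, so it is at about 48 mm. The tube, cap, rack and bottle look unmoved and the arm is clear. I'm handing in.

```bash
python3 -c "
from rig import job
print(job.finish_job())"
```

```text
the job is handed in; nothing more can be done
None
```

The photometer is on its third filter: with shut fingertips I pushed the lever fully home, then left three clicks, and handed the job in. No verdict is reported.

- **Home:** the fingers met a firm stop at the predicted spot. The force reading there was about 11 N, the highest I saw. The scene view and the wrist view (within 1.4 mm) both agreed.
- **Third click:** the first look showed the lever still at the crest, at about 42 mm. A further 1 mm push made it jump in. The last top view puts it about 16 mm left of its measured 32 mm start, so at about 48 mm.
- **Disagreement:** wrist-view readings at all three clicks were off by the same 8 px or so, about 3 mm. I put this down to calibration, since the clicks were evenly spaced and the top view agreed.
- **Everything else:** the tube, light cap, rack and bottle look unmoved in the last pictures. The arm finished clear, with no contact force beyond the sensor's usual noise, at about 12 s.

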